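Earth the hand, then reset the control board

TASK

Reset the control board without a static shock to it: first rest the fingertips lightly on the low steel dome of the earthing block for about a second, then press the bar-shaped key on the board fully down, hold it down for about two seconds, and let it come up. Press gently, touch neither the other keys, the board and its parts nor the block's post and socket, leave all loose things where they stand, and finish with the hand withdrawn a good hand's breadth above the board.

Things in the scene. Friction and masses are not known exactly. Their poses are not given: they have to be found in the camera images.
- earth_dome_top (a point): The top of the earthing dome: a low bare-steel dome 30 mm across and 12 mm high, near one end of the earthing block; its top stands 42 mm above the table. It is sprung: it gives 5 mm straight down, from 1.2 N at first to 4.2 N at the stop. More than 20 N would damage it.
- earth_dome: The dome itself; origin at the middle of its underside, 12 mm below its top.
- earth_block: The earthing block, a fixed grey box 56 x 150 x 24 mm with a 2 mm steel plate on top. Origin under its centre on the table, y along its length. The dome is 50 mm from its centre towards +y, the post in the middle, the socket 50 mm towards -y. All are bare steel.
- earth_post: A slim upright steel post, 10 mm across and 22 mm tall, in the middle of the earthing block (top 48 mm above the table). To be left alone.
- earth_socket: A flat-topped round steel socket, 26 mm across and 8 mm tall, with a dark hole, at the end of the block away from the dome. To be left alone.
- board: The control board: white, 170 x 250 mm (x by y), held in an aluminium frame fixed to the table, its face 30 mm above the table. Origin on the table under its centre. The three black keys sit in a row along its y, 35 mm from its middle towards -x and 70 mm apart, in any order. Soldered parts (heat sink, terminal block, two small capacitors, up to 23 mm tall) are in the half towards +x.
- key_bar_top (a point): The middle of the top of the bar key: a black oblong cap, 14 mm (board x) by 40 mm (board y); top 22 mm above the board's face (52 mm above the table) when up. It moves with the key.
- key_bar (a joint): How far the bar key is pressed, in m: 0 is up, 0.005 fully down. A spring lifts it again; 1.2 N moves it, 4.2 N holds it fully down. More than 20 N would damage the board.
- key_bar_base: The bar key's fixed foot on the board; origin on the board's face under the key.
- key_round_top (a point): The middle of the top of the round key: a black disc cap 28 mm across, same height and spring as the bar key. To be left alone.
- key_round (a joint): How far the round key is pressed, m (0 up, 0.005 down).
- key_square_top (a point): The middle of the top of the square key: a black cap 25 x 25 mm, same height and spring. To be left alone.
- key_square (a joint): How far the square key is pressed, m (0 up, 0.005 down).
- capacitor: A loose aluminium capacitor can, 20 mm across and 26 mm tall, standing on the board about 45 to 65 mm behind the row of keys (+x). Origin under its centre.
- coil: A loose copper coil ring, 28 mm across and 12 mm tall, lying on the board about 45 to 65 mm behind the row of keys. Origin under its centre.
- reel: A loose wire reel with white flanges, 60 mm across and 40 mm tall, standing by the earthing block. Origin under its centre.
- jar: A loose jar with a black cap, 48 mm across and 50 mm tall, standing by the earthing block on the other side. Origin under its centre.
- housing: A loose white stepped plastic housing, 75 x 130 x 42 mm, at the far side of the table. Origin under its centre.
- screwdriver: A loose screwdriver, 170 mm long, lying on the right of the table.
- brush: A loose brush, 160 mm long, lying on the left of the table.
- cup: A loose steel cup, 64 mm across and 60 mm tall, standing between the robot and the middle of the work. Origin under its centre.

How it is judged:
On the way, in this order (a step that is already met when the one before it is completed fails the run):
1. the fingers rest on the earthing dome (contact force between the fingers and earth_dome above 0.3 N), for 0.5 s.
2. the bar key is fully down and held there for at least 1.5 s (value of joint key_bar above 0.004 m and contact force between the fingers and key_bar_base above 0.5 N), for 1.5 s.
3. the bar key is up again (value of joint key_bar below 0.001 m), for 0.2 s.
At the end, for the whole second after the job is handed in: All three keys are up (within 1 mm), the hand is withdrawn (fingers at least 80 mm from the bar key and 70 mm clear above the face of the board), and every loose thing is within 10 mm of where it stood (value of joint each of key_bar, key_round, key_square below 0.001 m and distance between the grasp point and key_bar_top above 0.08 m and height (world z) of the grasp point above 0.12 m and distance of each of capacitor, coil, reel, jar, housing, screwdriver, brush, cup from where it was at the start of the episode below 0.01 m); the robot touches nothing.
It fails at once if the earthing dome or the bar key is pressed with more than 20 N (contact force between any of the fingers, the arm and earth_dome above 20 N or contact force between any of the fingers, the arm and key_bar_base above 20 N).
It fails at once if the round or the square key is pressed (more than 1.5 mm) (value of joint any of key_round, key_square above 0.0015 m).
It fails at once if the board or a part soldered to it is touched (more than 1 N) (contact force between any of the fingers, the arm and board above 1 N).
It fails at once if the post or socket of the earthing block is touched (more than 1 N) (contact force between any of the fingers, the arm and earth_post above 1 N or contact force between any of the fingers, the arm and earth_socket above 1 N).
It fails at once if a loose thing is moved, lifted or carried (more than 10 mm) (distance of any of capacitor, coil, reel, jar, housing, screwdriver, brush, cup from where it was at the start of the episode above 0.01 m).
It also fails if it takes over 51 s, if anything falls off the work surface, if the arm or the gripper's body presses on something with over 40 N, if the wrist force passes 120 N, or if a joint passes its speed limit or range.

ROBOT

A 7-joint arm with a two-finger parallel gripper is mounted at the origin on the work surface. World frame = base frame: x ahead of the robot, y to its left, z up, the work surface at z = 0. Lengths are in m, angles in rad, forces in N, time in s.
With the tool pointing down it reaches from about 0.4 to 0.85 m from the base axis. Payload 10.4 kg.
Tool frame: the origin (TCP) lies at the very end of the fingers, on their centre line; the grasp point (between the pads) lies 19 mm behind it; y points along the fingers, x is the direction in which the jaws open and shut, and the axes are right-handed (so a half turn about y gives the same grasp; the last joint's range is limited). The gripper opens to 85 mm and grips with 20 to 120 N. Pads are 22 mm wide; open, the fingers measure 114 mm over their backs; the gripper's body (76 mm by 85 mm) begins 54 mm behind the grasp point. The pads swing forward as they close: fully open they stand 13 mm farther back than shut.
Start: joints at [-1.139, 0.332, -0.065, 1.46, 0.022, 1.35, -0.088], TCP at [0.275, 0.561, 0.231] pointing down, gripper open.
Joint ranges: [-2.6, 2.6], [-0.5, 2.12], [-1.47, 1.34], [0.16, 2.42], [-1.27, 4.41], [0.06, 2.06], [-2.6, 2.6]. Speed limits (rad/s): [2.22, 2.22, 2.79, 2.79, 3.14, 3.14, 3.14].

INTERFACE

Orientations are given as a 3x3 rotation matrix whose columns are the frame's x, y, z axes.
In Python, from bench import arm gives the robot as it stands. The module is installed in compiled form; this text tells all that it offers.
- The arm moves only by the shell command python3 -m pendant 'ROWS' [FORCE]. ROWS is JSON, a list of rows, each a list of 3 entries, a list of its own where there are three numbers: the gripper's target within -1 to 1 (shut at 1, half-way at 0, fully open at -1), then the shift along the tool's x, y, z in mm, then the turn about the tool's y in rad. A call has 1 to 20 rows; each row shifts and turns the commanded pose from where the row before left it, along the tool's axes as they then stand; what a row does not reach is not made up. A row lasts 1/10 s, in which the tool goes at most 50 mm and 8.59 degrees, less where a joint would pass 70% of its speed; a pose out of reach is approached as far as the arm can. A call is refused whole if a number of a shift passes 50 or a number of a turn 0.15, either way. A call with a gripper value outside its range is refused whole. The fingers move at their own pace and stop on an object; FORCE is the grip in N (left out, the last holds). Time passes only in rows, so rows that do not move let the fingers close. It gives the time, the measured TCP pose, the force and the opening at its end, in the units of the state.
- arm.observe(): the state, without advancing time (a new reading comes with each control period).
- arm.capture(name): name is "scene" or "side" or "wrist"; returns the picture (420x560x3 uint8, blue, green, red); there is no depth.
- arm.get_calibration(name): a dict with "fov_y" (degrees; the focal length in pixels is half the picture's height over the tangent of half this angle, whatever the lens; pixels are square), "cx", "cy" (the principal point, pixels), "world_from_camera" (4x4, takes a point from camera to world coordinates). Camera axes: x right, y down, z forward; pixel columns grow to the right and rows downward; lengths in m; the calibration is good to about 2 mm. A picture is of the moment at which its call begins: read the wrist's pose just before it. get_calibration takes no time and is no camera call; for the wrist camera it gives the pose at the moment of the call.
- arm.finish_job(): hands the job in, once; it reports no verdict.
The state is a dict: "t": time; "joints": joint angles; "qvel": joint speeds; "joint_efforts": joint torques, N m; "ee_pos": TCP position; "tool_rot": TCP orientation; "force": force on the tool from outside, world axes, zero at the start; "wrist_torque": the same for the moment, N m; "opening": finger opening in m.
Only numpy, scipy, OpenCV 4.12 (cv2) and the standard library are available. Lean on these libraries where they do the work, as an engineer would, in place of code of your own. Each camera call takes 0.05 s, during which the arm holds its last target.

## Working session

There is one attempt and no reset: what is moved stays moved. The work goes in short steps, Python scripts to look and compute and a shell command to move; the robot and the scene stay as the last step left them, time stands still between calls to the robot, and variables do not carry over. Pictures are saved under pics/ and viewed, and the job is handed in when it is done.

```bash
mkdir -p pics
python3 - <<'E'
from bench import arm
import cv2,numpy as np
s=arm.observe();print({k:np.round(v,3).tolist() for k,v in s.items()})
for n in("scene","side","wrist"):
    c=arm.get_calibration(n);print(n,c["fov_y"],c["cx"],c["cy"],c.keys(),np.round(c["world_from_camera"],3).tolist())
    cv2.imwrite(f"pics/{n}0.png",arm.capture(n))
E
```

```text
{'t': 0.0, 'joints': [-1.139, 0.333, -0.065, 1.461, 0.022, 1.35, -0.089], 'qvel': [0.0, -0.0, 0.001, -0.001, 0.001, 0.001, 0.002], 'joint_efforts': [-0.0, -62.544, 0.049, -39.16, 0.016, 0.01, -0.0], 'ee_pos': [0.274, 0.561, 0.231], 'tool_rot': [[0.439, -0.001, -0.898], [0.898, -0.001, 0.439], [-0.001, -1.0, -0.0]], 'force': [0.604, 0.119, 0.431], 'wrist_torque': [-0.059, 0.005, 0.018], 'opening': 0.085}
scene 49.97541687732884 274.40868102957074 209.21022971364405 dict_keys(['fov_y', 'cx', 'cy', 'world_from_camera']) [[-0.62, 0.429, -0.657, 1.435], [0.785, 0.343, -0.516, 0.64], [0.004, -0.835, -0.55, 0.73], [0.0, 0.0, 0.0, 1.0]]
side 55.018927502514146 285.1018310220691 208.40368385495083 dict_keys(['fov_y', 'cx', 'cy', 'world_from_camera']) [[0.732, -0.457, 0.506, 0.104], [-0.681, -0.51, 0.525, -0.49], [0.018, -0.728, -0.685, 0.71], [0.0, 0.0, 0.0, 1.0]]
wrist 67.3008743085588 276.0024396584509 210.89068398175482 dict_keys(['fov_y', 'cx', 'cy', 'world_from_camera']) [[0.439, 0.853, 0.282, 0.201], [0.898, -0.416, -0.14, 0.596], [-0.002, 0.315, -0.949, 0.375], [0.0, 0.0, 0.0, 1.0]]
```

View pics/scene0.png

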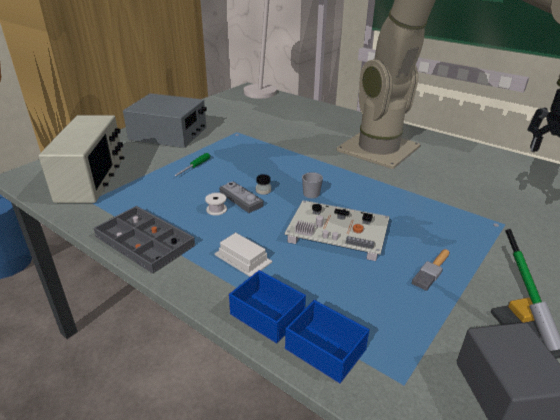

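View pics/side0.png

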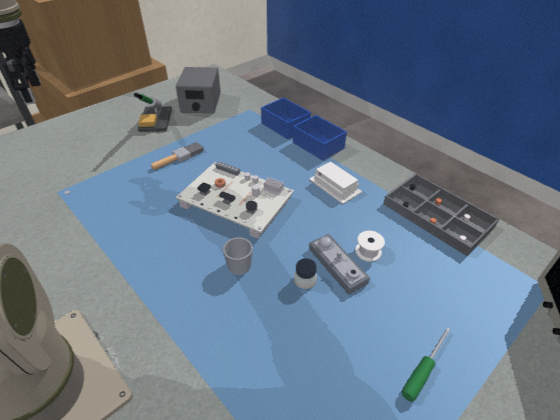

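View pics/wrist0.png

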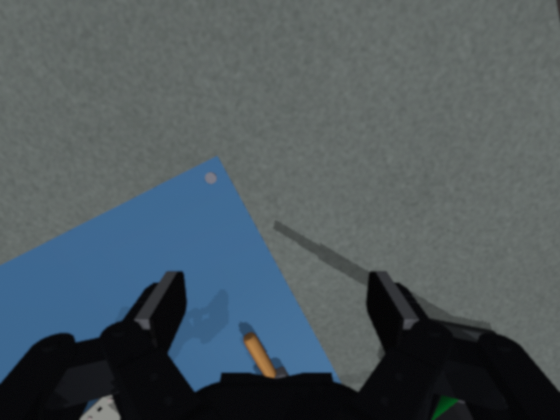

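Side and scene both show the board, with three black keys near side px (204,188), (228,198) and (252,207). The earthing block is at side (338,262). I'll zoom in on both.

Run:
```python
import cv2,numpy as np
a=cv2.imread("pics/side0.png");b=cv2.imread("pics/scene0.png")
r=lambda i,x,y,w,h,k:cv2.resize(i[y:y+h,x:x+w],None,fx=k,fy=k,interpolation=cv2.INTER_CUBIC)
cv2.imwrite("pics/z1.png",r(a,170,150,130,95,6))
cv2.imwrite("pics/z2.png",r(a,285,215,110,90,6))
cv2.imwrite("pics/z3.png",r(b,280,190,120,75,6))
cv2.imwrite("pics/z4.png",r(b,195,165,110,60,6))
```

```text
(no output)
```

View pics/z1.png

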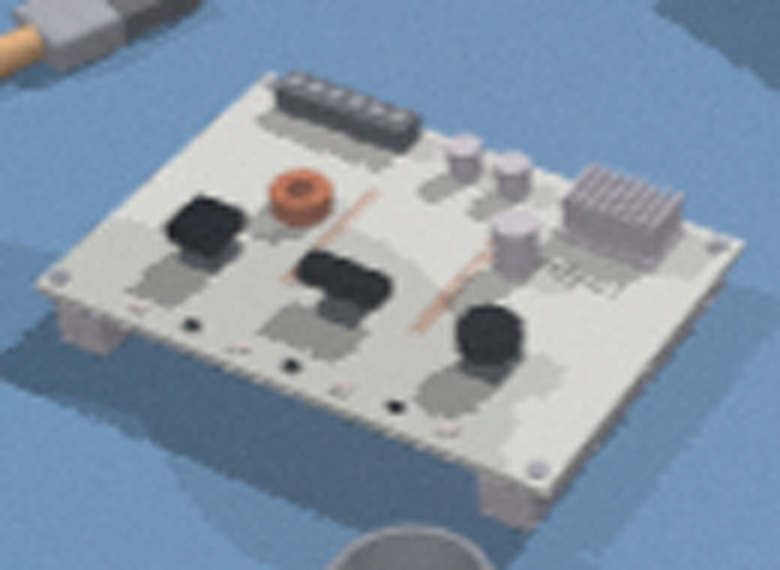

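View pics/z2.png

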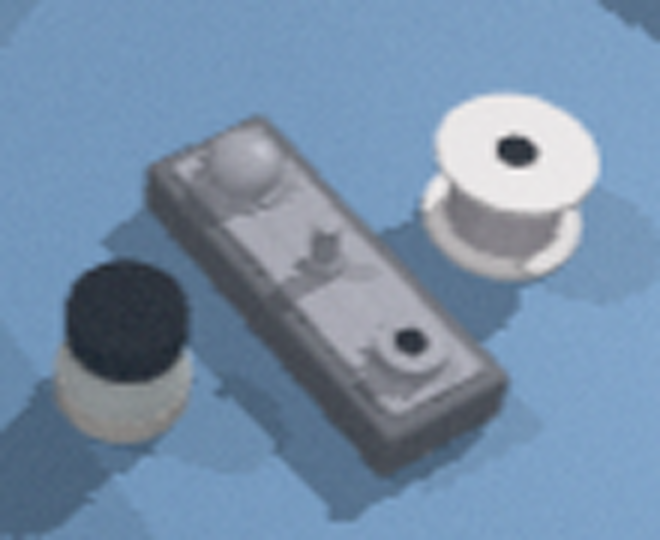

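View pics/z3.png

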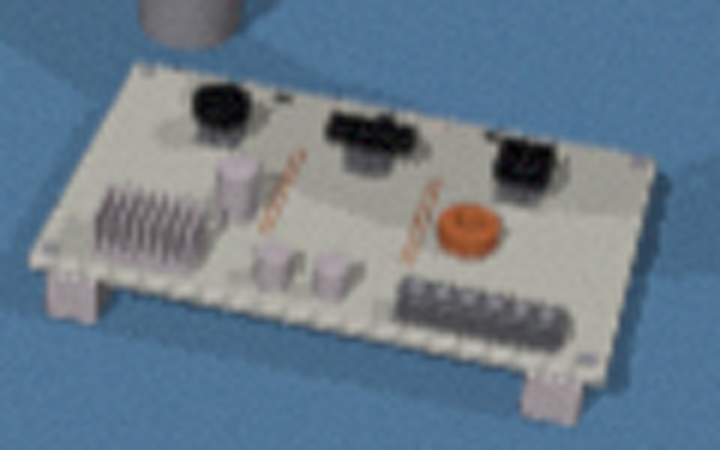

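View pics/z4.png

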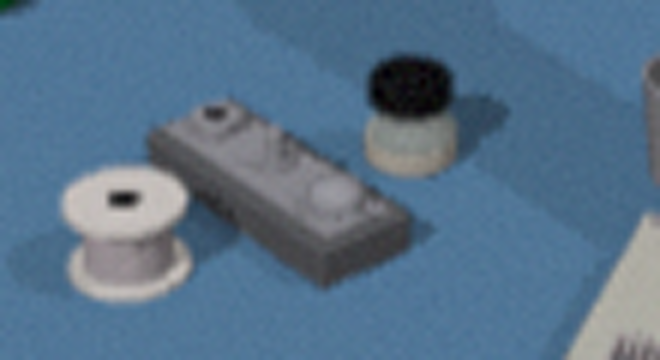

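The bar key is the middle one (side ≈(227,196), scene ≈(342,212)); square is at +y and round at -y. The dome is at the board end of the block. Next I'll cast rays.

```bash
cat > h.py <<'E'
import numpy as np
from bench import arm
def ray(n,u,v,c=None):
    c=c or arm.get_calibration(n); f=210/np.tan(np.radians(c["fov_y"]/2)); T=np.array(c["world_from_camera"])
    d=T[:3,:3]@[(u-c["cx"])/f,(v-c["cy"])/f,1]; return T[:3,3],d/np.linalg.norm(d)
def onz(n,u,v,z,c=None):
    p,d=ray(n,u,v,c); return p+d*(z-p[2])/d[2]
def tri(*obs):
    A=np.zeros((3,3));b=np.zeros(3)
    for o in obs:
        p,d=ray(*o);M=np.eye(3)-np.outer(d,d);A+=M;b+=M@p
    return np.linalg.solve(A,b)
E
cat > m.py <<'E'
from h import *
np.set_printoptions(precision=4,suppress=True)
Z1=lambda x,y:(x/6+170-.4,y/6+150-.4);Z2=lambda x,y:(x/6+285-.4,y/6+215-.4);Z3=lambda x,y:(x/6+280-.4,y/6+190-.4);Z4=lambda x,y:(x/6+195-.4,y/6+165-.4)
S=[onz("side",*Z1(*p),.03) for p in [(268,75),(745,243),(545,488),(38,288)]]
C=[onz("scene",*Z3(*p),.03) for p in [(605,382),(32,265),(138,66),(655,158)]]
for nm,Q in(("side",S),("scene",C)):
    Q=np.array(Q)[:,:2];c=Q.mean(0);ey=(Q[0]+Q[3]-Q[1]-Q[2])/2;ex=(Q[0]+Q[1]-Q[2]-Q[3])/2
    print(nm,"board c",c,"len",np.linalg.norm(ex),np.linalg.norm(ey),"yaw",np.arctan2(-ey[0],ey[1]),np.arctan2(ex[1],ex[0]))
    u=ex/np.linalg.norm(ex);w=np.array([-u[1],u[0]])
    print(" keys pred -70,0,70", *[c-.035*u+k*.07*w for k in(-1,0,1)])
for nm,a,b in(("bar",(344,276),(371,133)),("round",(490,332),(222,104)),("square",(206,226),(527,162))):
    print(nm,onz("side",*Z1(*a),.050),onz("scene",*Z3(*b),.050),tri(("side",*Z1(*a)),("scene",*Z3(*b))))
for nm,a,b,z in(("dome",(246,160),(336,195),.038),("post",(322,238),(288,145),.046),("sockhole",(410,341),(214,113),.034),("jar",(127,310),(410,82),.046),("reel",(517,151),(122,200),.04)):
    print(nm,onz("side",*Z2(*a),z),onz("scene",*Z4(*b),z),tri(("side",*Z2(*a)),("scene",*Z4(*b))))
print("cup",onz("side",239,246,.06),onz("scene",313,177,.06))
E
python3 m.py
```

```text
side board c [0.549  0.1567] len 0.16818271383758182 0.24663088994175145 yaw 0.34209778093493515 0.33591801251961484
 keys pred -70,0,70 [0.539 0.079] [0.5159 0.1451] [0.4928 0.2112]
scene board c [0.5501 0.1639] len 0.17233349277862725 0.24708829371318772 yaw 0.3441366898973887 0.3440441041775197
 keys pred -70,0,70 [0.5407 0.0862] [0.5171 0.1521] [0.4935 0.2179]
bar [0.5156 0.1456 0.05  ] [0.5178 0.152  0.05  ] [0.5164 0.1495 0.0477]
round [0.5386 0.0795 0.05  ] [0.54   0.0857 0.05  ] [0.5391 0.083  0.048 ]
square [0.4917 0.2095 0.05  ] [0.4944 0.2188 0.05  ] [0.4927 0.2157 0.0468]
dome [ 0.5941 -0.1142  0.038 ] [ 0.6006 -0.1037  0.038 ] [ 0.5962 -0.1102  0.0334]
post [ 0.5809 -0.1626  0.046 ] [ 0.5896 -0.1443  0.046 ] [ 0.5831 -0.1561  0.0389]
sockhole [ 0.5771 -0.209   0.034 ] [ 0.5745 -0.209   0.034 ] [ 0.5759 -0.2087  0.0348]
jar [ 0.5058 -0.1388  0.046 ] [ 0.5031 -0.1375  0.046 ] [ 0.5046 -0.138   0.0465]
reel [ 0.6718 -0.1806  0.04  ] [ 0.671  -0.1791  0.04  ] [ 0.6712 -0.18    0.0399]
cup [ 0.4303 -0.0115  0.06  ] [ 0.4211 -0.0079  0.06  ]
```

Both views agree to within 5–8 mm, which is enough to go there. I'll refine with the wrist camera. First: shut the fingers and turn so the tool's x lies along the board's y.

```bash
python3 -m pendant '[[1,[0,0,0],-0.1],[1,[0,0,0],-0.1],[1,[0,0,0],-0.1],[1,[0,0,0],-0.1],[1,[0,0,0],-0.1],[1,[0,0,0],-0.1],[1,[0,0,0],-0.1],[1,[0,0,0],-0.1],[1,[0,0,0],0],[1,[0,0,0],0]]' 20; python3 -c "
from bench import arm;import numpy as np;s=arm.observe();print({k:np.round(s[k],3).tolist() for k in('joints','tool_rot','ee_pos')})"
```

```text
t: 1.15
ee_pos: [0.2746, 0.5614, 0.2311]
tool_rot: [[-0.335, -0.0, -0.942], [0.942, -0.0, -0.335], [-0.0, -1.0, 0.0]]
force: [0.2, 0.6, 0.1]
opening: -0.0001
{'joints': [-1.055, 0.338, -0.172, 1.455, 0.058, 1.353, 0.683], 'tool_rot': [[-0.335, -0.0, -0.942], [0.942, -0.0, -0.335], [-0.0, -1.0, 0.0]], 'ee_pos': [0.275, 0.561, 0.231]}
```

```bash
python3 -m pendant '[[1,[-20,0,-1],0],[1,[-40,0,-2],0],[1,[-40,0,-2],0],[1,[-40,0,-2],0],[1,[-40,0,-2],0],[1,[-40,0,-2],0],[1,[-40,0,-2],0],[1,[-40,0,-2],0],[1,[-40,0,-2],0],[1,[-40,0,-2],0],[1,[-40,0,-2],0],[1,[-40,0,-2],0],[1,[-40,0,-2],0],[1,[-40,0,-2],0],[1,[-40,0,-2],0],[1,[-40,0,-2],0],[1,[-40,0,-2],0],[1,[-40,0,-2],0],[1,[-30,0,-2],0],[1,[0,0,0],0]]'; python3 -m pendant '[[1,[0,0,0],0],[1,[0,0,0],0],[1,[0,0,0],0]]'
python3 - <<'E'
from bench import arm
import cv2,numpy as np,pickle
c=arm.get_calibration("wrist");pickle.dump(c,open("c1.pkl","wb"))
cv2.imwrite("pics/w1.png",arm.capture("wrist"));print(np.round(c["world_from_camera"],3))
E
```

```text
t: 3.15
ee_pos: [0.5567, -0.1177, 0.2311]
tool_rot: [[-0.33, 0.0, -0.944], [0.944, -0.002, -0.33], [-0.002, -1.0, 0.001]]
force: [-0.4, 0.2, -0.1]
opening: 0.0001
t: 3.45
ee_pos: [0.5563, -0.1116, 0.2314]
tool_rot: [[-0.34, 0.0, -0.941], [0.941, 0.001, -0.34], [0.001, -1.0, -0.0]]
force: [0.0, 0.1, -0.1]
opening: -0.0003
[[-0.34   0.893  0.296  0.48 ]
 [ 0.941  0.322  0.107 -0.14 ]
 [ 0.     0.315 -0.949  0.375]
 [ 0.     0.     0.     1.   ]]
```

View pics/w1.png

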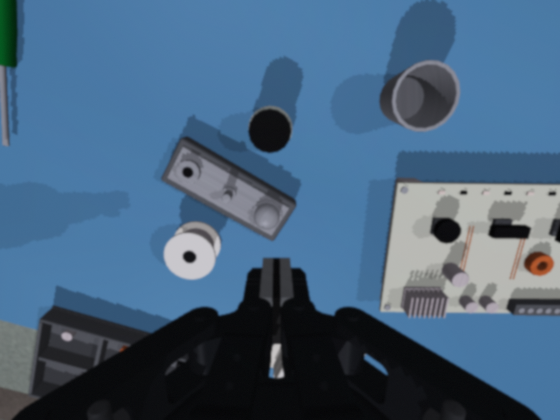

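The wrist view shows everything clearly: dome at ≈(267,214), bar key at ≈(511,231), round key at ≈(446,231), and the jar, reel and cup. I'll segment and cast rays.

Run:
```python
from h import *
import pickle,cv2
np.set_printoptions(precision=4,suppress=True)
c=pickle.load(open("c1.pkl","rb"));im=cv2.imread("pics/w1.png")
def blob(x,y,w,h):
    g=im[y:y+h,x:x+w].max(2);m=(g<50).astype(np.uint8)
    n,l,s,ce=cv2.connectedComponentsWithStats(m)
    for i in range(1,n):
        if s[i,4]>60: print(s[i]+[x,y,0,0,0],ce[i]+[x,y]); 
blob(425,212,45,40);blob(485,215,50,35)
g=lambda u,v,z:onz("wrist",u,v,z,c)
print("dome",g(267,213.5,.040),"post top",g(228,191,.048),"sock",g(188,171.5,.038),"jar",g(269.5,130,.05),"reel",g(189.5,257,.04))
print("bar",g(510.5,231,.051),"round",g(446,231,.051))
z=lambda x,y,w,h,n:cv2.imwrite(n,cv2.resize(im[y:y+h,x:x+w],None,fx=5,fy=5,interpolation=cv2.INTER_CUBIC))
z(150,130,150,115,"pics/w1a.png");z(420,175,140,90,"pics/w1b.png")
```

```text
[432 219  28  23 514] [445.2315 229.4805]
[490 220  40  18 478] [508.318  230.3598]
dome [ 0.5906 -0.1104  0.04  ] post top [ 0.5782 -0.1588  0.048 ] sock [ 0.575  -0.2065  0.038 ] jar [ 0.5031 -0.1381  0.05  ] reel [ 0.6727 -0.1782  0.04  ]
bar [0.5148 0.1489 0.051 ] round [0.539  0.0818 0.051 ]
```

View pics/w1a.png

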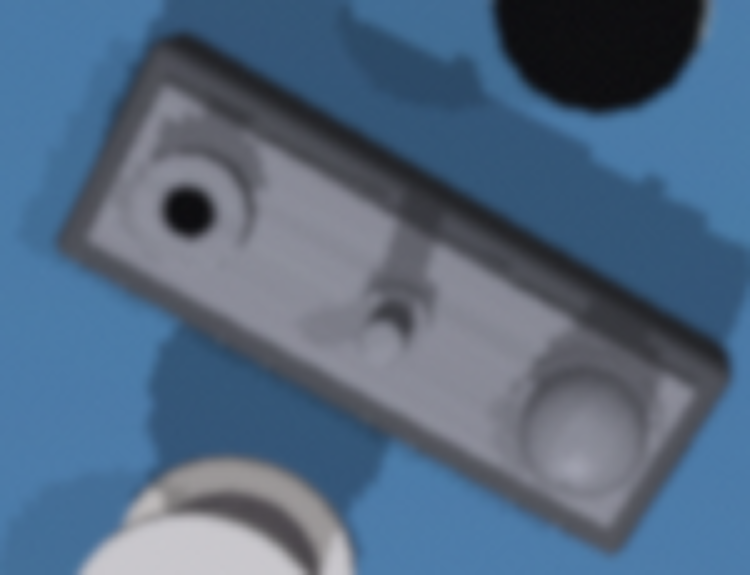

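View pics/w1b.png

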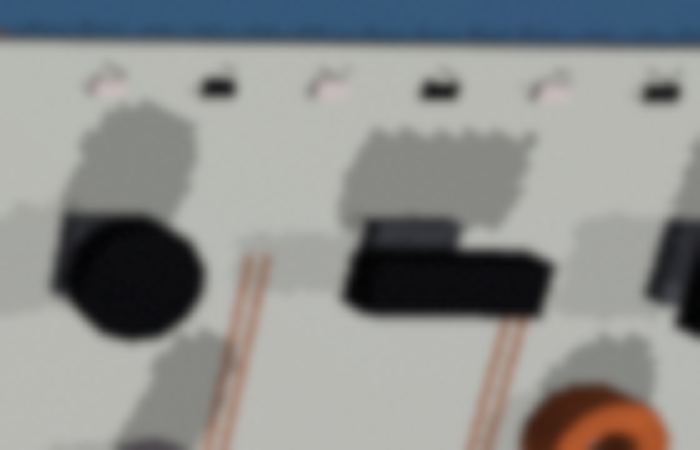

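The three views agree: dome ≈(0.594,-0.110), bar ≈(0.516,0.149). The dome–socket distance comes out at 98 mm (100 given). The bar–round distance is 71 mm (70 given). Moving over the dome and down to z≈0.055.

```bash
python3 -m pendant '[[1,[-4,0,-12],0],[1,[-4,0,-12],0],[1,[-4,0,-12],0],[1,[0,10,0],0],[1,[0,20,0],0],[1,[0,25,0],0],[1,[0,25,0],0],[1,[0,25,0],0],[1,[0,25,0],0],[1,[0,20,0],0],[1,[0,15,0],0],[1,[0,10,0],0],[1,[0,0,0],0],[1,[0,0,0],0],[1,[0,0,0],0]]'
python3 - <<'E'
from bench import arm
import cv2,numpy as np
r=lambda i,x,y,w,h,k:cv2.resize(i[y:y+h,x:x+w],None,fx=k,fy=k,interpolation=cv2.INTER_CUBIC)
a=r(arm.capture("side"),285,190,120,110,4);b=r(arm.capture("scene"),195,140,80,110,4)
cv2.imwrite("pics/d1.png",np.hstack([a,b]))
E
```

```text
t: 5.0
ee_pos: [0.595, -0.1121, 0.0573]
tool_rot: [[-0.338, 0.002, -0.941], [0.941, -0.0, -0.338], [-0.001, -1.0, -0.002]]
force: [-0.7, 0.0, 0.6]
opening: -0.0001
```

View pics/d1.png

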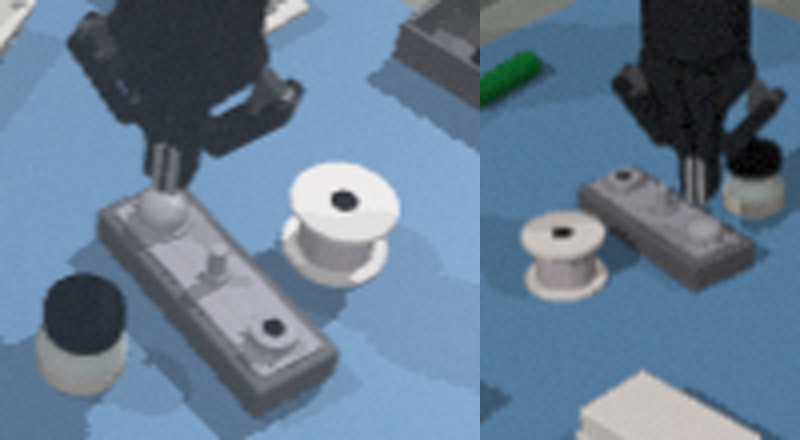

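Fingers are about 15 mm above the dome and roughly 3–4 mm off towards the tool's -x. I'll correct 4 mm and ease down.

```bash
python3 -m pendant '[[1,[4,0,1],0],[1,[0,3,0],0],[1,[0,3,0],0],[1,[0,3,0],0],[1,[0,2,0],0],[1,[0,2,0],0],[1,[0,0,0],0],[1,[0,0,0],0],[1,[0,0,0],0]]';python3 -m pendant '[[1,[0,1,0],0],[1,[0,1,0],0],[1,[0,0,0],0],[1,[0,0,0],0]]'
```

```text
t: 6.0
ee_pos: [0.5921, -0.1086, 0.0434]
tool_rot: [[-0.338, 0.0, -0.941], [0.941, 0.0, -0.338], [0.0, -1.0, -0.0]]
force: [0.3, 0.2, 0.5]
opening: -0.0001
t: 6.4
ee_pos: [0.5922, -0.1086, 0.0414]
tool_rot: [[-0.338, 0.0, -0.941], [0.941, 0.0, -0.338], [-0.0, -1.0, -0.0]]
force: [0.3, -0.4, 0.4]
opening: -0.0003
```

```bash
python3 -m pendant '[[1,[0,1,0],0],[1,[0,1,0],0],[1,[0,0,0],0],[1,[0,0,0],0]]';python3 -c "
from bench import arm
import cv2
cv2.imwrite('pics/d2.png',cv2.resize(arm.capture('side')[190:290,285:395],None,fx=5,fy=5))
print(arm.observe()['force'])"
```

```text
t: 6.8
ee_pos: [0.5922, -0.1086, 0.0394]
tool_rot: [[-0.338, 0.0, -0.941], [0.941, 0.0, -0.338], [-0.0, -1.0, -0.0]]
force: [1.6, 0.1, 2.1]
opening: 0.0001
[1.05186657 0.14251379 3.05174499]
```

View pics/d2.png

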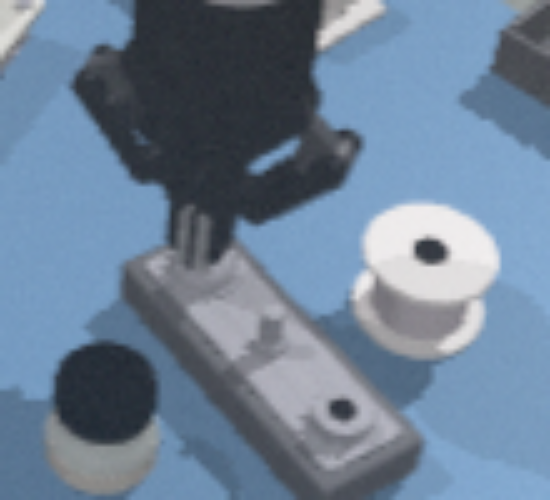

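The fingers rest on the dome. Force is ≈2–3 N at 2.6 mm travel, where the spring should give 2.8 N. Hold for a second, then lift.

```bash
python3 -m pendant '[[1,[0,0,0],0],[1,[0,0,0],0],[1,[0,0,0],0],[1,[0,0,0],0],[1,[0,0,0],0],[1,[0,0,0],0]]';python3 -m pendant '[[1,[0,0,0],0],[1,[0,0,0],0],[1,[0,0,0],0],[1,[0,0,0],0],[1,[0,0,0],0]]';python3 -m pendant '[[1,[0,-5,0],0],[1,[0,-10,0],0],[1,[0,-20,0],0],[1,[0,-30,0],0],[1,[0,-30,0],0],[1,[0,-20,0],0],[1,[0,0,0],0],[1,[0,0,0],0],[1,[0,0,0],0]]'
```

```text
t: 7.45
ee_pos: [0.5921, -0.1086, 0.0393]
tool_rot: [[-0.338, 0.0, -0.941], [0.941, 0.0, -0.338], [-0.0, -1.0, -0.0]]
force: [0.9, -0.6, 2.8]
opening: -0.0
t: 7.95
ee_pos: [0.5921, -0.1086, 0.0393]
tool_rot: [[-0.338, 0.0, -0.941], [0.941, 0.0, -0.338], [0.0, -1.0, -0.0]]
force: [1.7, -0.5, 2.6]
opening: 0.0001
t: 8.85
ee_pos: [0.5913, -0.1084, 0.1534]
tool_rot: [[-0.338, -0.002, -0.941], [0.941, 0.0, -0.338], [0.001, -1.0, 0.002]]
force: [0.7, 0.4, 0.5]
opening: -0.0002
```

```bash
python3 -m pendant '[[1,[18,-10,2],0],[1,[25,-10,3],0],[1,[25,-10,3],0],[1,[25,0,3],0],[1,[25,0,3],0],[1,[25,0,3],0],[1,[25,0,3],0],[1,[25,0,3],0],[1,[25,0,3],0],[1,[25,0,3],0],[1,[25,0,3],0],[1,[0,0,0],0],[1,[0,0,0],0],[1,[0,0,0],0],[1,[0,0,0],0]]'
python3 - <<'E'
from bench import arm
import cv2,numpy as np,pickle
c=arm.get_calibration("wrist");pickle.dump(c,open("c2.pkl","wb"))
im=arm.capture("wrist");cv2.imwrite("pics/w2.png",im)
E
```

```text
t: 10.35
ee_pos: [0.4715, 0.1318, 0.1841]
tool_rot: [[-0.337, -0.0, -0.942], [0.942, -0.0, -0.337], [-0.0, -1.0, 0.0]]
force: [0.4, -0.5, 0.7]
opening: 0.0001
```

View pics/w2.png

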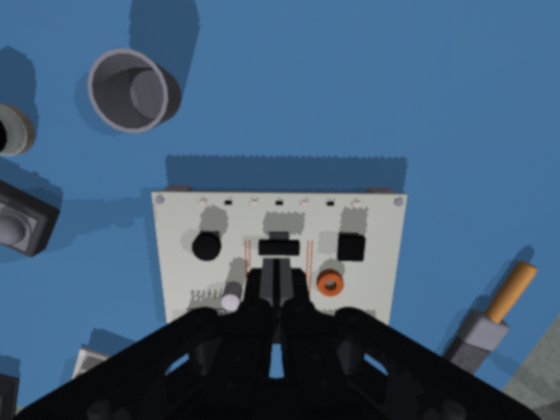

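The wrist view shows the keys: round (207,247), bar (279,247), square (351,247), all clear of the fingertips.

Run:
```python
from h import *
import pickle,cv2
np.set_printoptions(precision=4,suppress=True)
c=pickle.load(open("c2.pkl","rb"));im=cv2.imread("pics/w2.png")
m=(im[225:268,180:380].max(2)<45).astype(np.uint8);n,l,s,ce=cv2.connectedComponentsWithStats(m)
for i in range(1,n):
    if s[i,4]>100:
        x,y,w,h=s[i,:4]+[180,225,0,0];print(s[i],onz("wrist",x+w/2-.5,y+h/2-.5,.052,c),onz("wrist",*(ce[i]+[180,225]),.052,c))
s=arm.observe();R=np.array(s["tool_rot"])
for t in((.5155,.149,.052),(.5165,.1495,.052)):print((R.T@(np.array(t)-s["ee_pos"]))*1000)
cv2.imwrite("pics/w2a.png",cv2.resize(im[215:285,185:375],None,fx=4,fy=4,interpolation=cv2.INTER_CUBIC))
```

```text
[ 13   7  27  28 595] [0.5363 0.0833 0.052 ] [0.5359 0.0837 0.052 ]
[158   8  27  27 640] [0.49   0.2141 0.052 ] [0.4908 0.2139 0.052 ]
[ 80  13  39  17 570] [0.5132 0.1492 0.052 ] [0.5136 0.149  0.052 ]
[  1.2806 132.1145 -47.2621]
[  1.4144 132.1141 -48.3721]
```

View pics/w2a.png

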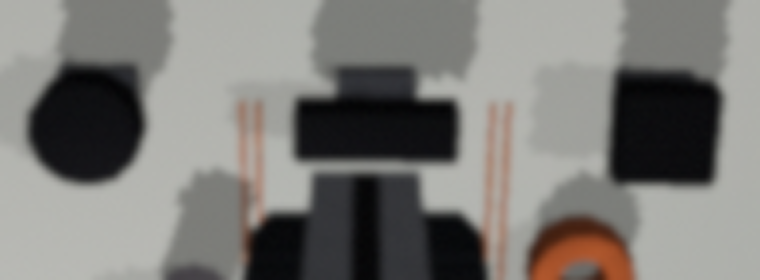

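Bar ≈(0.5145,0.149), consistent with the earlier views. Move forward 46 mm, then down to z≈0.062.

```bash
python3 -m pendant '[[1,[1,0,-10],0],[1,[0,0,-18],0],[1,[0,0,-18],0],[1,[0,10,0],0],[1,[0,20,0],0],[1,[0,20,0],0],[1,[0,20,0],0],[1,[0,20,0],0],[1,[0,15,0],0],[1,[0,10,0],0],[1,[0,7,0],0],[1,[0,0,0],0],[1,[0,0,0],0],[1,[0,0,0],0]]'
python3 - <<'E'
from bench import arm
import cv2,numpy as np
r=lambda i,x,y,w,h,k:cv2.resize(i[y:y+h,x:x+w],None,fx=k,fy=k,interpolation=cv2.INTER_CUBIC)
a=r(arm.capture("side"),180,150,100,100,4);b=r(arm.capture("scene"),295,140,100,100,4)
cv2.imwrite("pics/k1.png",np.hstack([a,b]))
E
```

```text
t: 11.8
ee_pos: [0.5146, 0.1494, 0.063]
tool_rot: [[-0.338, 0.001, -0.941], [0.941, 0.001, -0.338], [0.0, -1.0, -0.001]]
force: [0.3, 0.9, 0.5]
opening: 0.0002
```

View pics/k1.png

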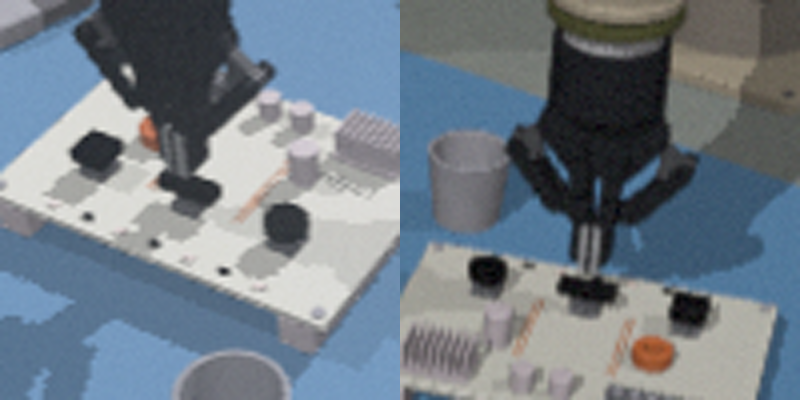

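The fingers are centred just above the bar key, clear of the neighbours. Pressing in small steps.

```bash
python3 -m pendant '[[1,[0,3,0],0],[1,[0,3,0],0],[1,[0,3,0],0],[1,[0,2,0],0],[1,[0,1,0],0],[1,[0,1,0],0],[1,[0,0,0],0],[1,[0,0,0],0],[1,[0,0,0],0]]';python3 -m pendant '[[1,[0,1,0],0],[1,[0,1,0],0],[1,[0,0,0],0],[1,[0,0,0],0],[1,[0,0,0],0]]'
```

```text
t: 12.8
ee_pos: [0.5141, 0.1492, 0.0494]
tool_rot: [[-0.338, -0.0, -0.941], [0.941, 0.0, -0.338], [0.0, -1.0, 0.0]]
force: [-2.5, -0.2, 2.2]
opening: -0.0001
t: 13.3
ee_pos: [0.5142, 0.1493, 0.0473]
tool_rot: [[-0.338, 0.0, -0.941], [0.941, 0.0, -0.338], [0.0, -1.0, -0.0]]
force: [-1.8, -0.3, 4.2]
opening: -0.0003
```

```bash
python3 -m pendant '[[1,[0,0.5,0],0],[1,[0,0,0],0],[1,[0,0,0],0]]'
python3 - <<'E'
from bench import arm
import cv2,numpy as np
r=lambda i,x,y,w,h,k:cv2.resize(i[y:y+h,x:x+w],None,fx=k,fy=k,interpolation=cv2.INTER_CUBIC)
a=r(arm.capture("side"),180,150,100,100,4);b=r(arm.capture("scene"),295,140,100,100,4)
cv2.imwrite("pics/k2.png",np.hstack([a,b]))
E
```

```text
t: 13.6
ee_pos: [0.5142, 0.1493, 0.0471]
tool_rot: [[-0.338, 0.0, -0.941], [0.941, 0.0, -0.338], [0.0, -1.0, -0.0]]
force: [-3.8, -0.8, 6.2]
opening: 0.0001
```

View pics/k2.png

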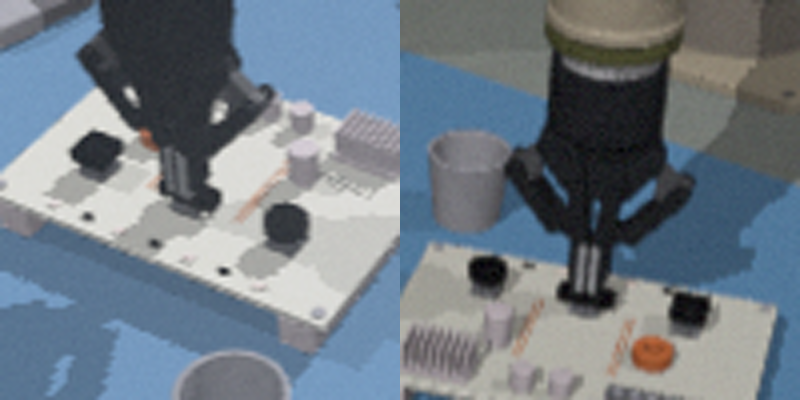

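The key is at its stop: 6 N, and z moved only 0.2 mm for a 0.5 mm command. Hold for 1.9 s more, then lift straight up.

```bash
python3 -m pendant '[[1,[0,0,0],0],[1,[0,0,0],0],[1,[0,0,0],0],[1,[0,0,0],0],[1,[0,0,0],0],[1,[0,0,0],0],[1,[0,0,0],0],[1,[0,0,0],0],[1,[0,0,0],0],[1,[0,0,0],0],[1,[0,0,0],0],[1,[0,0,0],0],[1,[0,0,0],0],[1,[0,0,0],0],[1,[0,0,0],0],[1,[0,0,0],0],[1,[0,0,0],0],[1,[0,0,0],0],[1,[0,0,0],0]]'; python3 -m pendant '[[1,[0,-3,0],0],[1,[0,-5,0],0],[1,[0,-10,0],0],[1,[0,-20,0],0],[1,[0,-25,0],0],[1,[0,-25,0],0],[1,[0,-25,0],0],[1,[0,-20,0],0],[1,[0,-15,0],0],[1,[0,0,0],0],[1,[0,0,0],0],[1,[0,0,0],0],[1,[0,0,0],0]]'
python3 - <<'E'
from bench import arm
import cv2,numpy as np
r=lambda i,x,y,w,h,k:cv2.resize(i[y:y+h,x:x+w],None,fx=k,fy=k,interpolation=cv2.INTER_CUBIC)
a0=cv2.imread("pics/side0.png")
A=arm.capture("side");a=r(A,170,120,230,190,1.7);b=r(a0,170,120,230,190,1.7)
cv2.imwrite("pics/e1.png",np.hstack([a,b]))
cv2.imwrite("pics/e1s.png",arm.capture("scene"))
E
```

```text
t: 15.6
ee_pos: [0.5143, 0.1493, 0.0471]
tool_rot: [[-0.338, 0.0, -0.941], [0.941, 0.0, -0.338], [0.0, -1.0, -0.0]]
force: [-3.8, -1.1, 7.0]
opening: 0.0002
t: 16.9
ee_pos: [0.5138, 0.1491, 0.1939]
tool_rot: [[-0.338, -0.001, -0.941], [0.941, -0.001, -0.338], [-0.0, -1.0, 0.001]]
force: [-0.7, -0.6, 0.5]
opening: 0.0
```

View pics/e1.png

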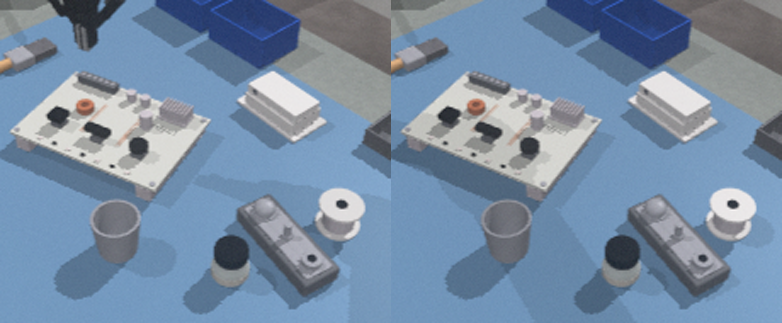

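View pics/e1s.png

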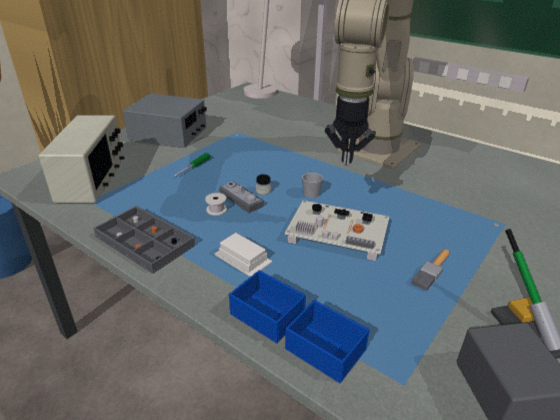

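Before and after pictures match: keys up, loose things unmoved, hand well above the board. Handing in.

```bash
python3 -c "
from bench import arm
print(arm.finish_job())"
```

```text
the job is handed in; nothing more can be done
None
```

The board reset is done and handed in at about 17 s of the 51 s allowed; `finish_job()` gave no verdict.

- **Earthing dome:** with the fingers shut, I rested them on the dome for over 1 s at about 2.7 N, roughly 2.6 mm into its travel.
- **Bar key:** I pressed the middle key to its stop and held it for over 2 s. The fingers were at z = 0.0471 m, about 4.9 mm of travel, and the upward force was 6–7 N. I then lifted straight up.
- **Final state:** the fingertips are at z = 0.194 m, about 0.14 m above the key, and the force reading is back to noise level. In the side picture all three keys are up and the things in view (brush only in part) match the starting picture. The screwdriver and brush also look unmoved in the scene picture. I compared these by eye and did not measure them again.

**Disagreements:** the fixed cameras differed by 5–8 mm on the board, and by more on the block's post. I relied on the wrist camera and on matching the spacings given. A check just above the dome showed the fingers about 4 mm off, so I corrected that before touching it. There was also a sideways force of about 4 N at the key's stop, well within limits.

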